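# Level the worktop shelf with its push-and-turn foot knob

### The arm

A 6-joint arm with a two-finger parallel gripper is mounted at the origin on a cart in front of the work surface, level with it; the furniture and walls round the work are solid. World frame = base frame: x ahead of the robot, y to its left, z up, the work surface at z = 0. Lengths are in m, angles in degrees, forces in N, time in s.
With the tool pointing down it reaches from about 0.35 to 0.875 m from the base axis. Payload 4.2 kg.
Tool frame: the origin (TCP) lies midway between the tips of the shut fingers; the grasp point (between the pads) lies 19 mm behind it; z points along the fingers, y is the line along which they close (so a half turn about z gives the same grasp; the last joint's range is limited). The gripper opens to 87 mm and grips with 3 to 60 N. Pads are 19 mm wide; open, the fingers measure 117 mm over their backs; the gripper's body (75 mm by 190 mm) begins 51 mm behind the grasp point.
Start: joints at [-52.105, 22.042, 0.453, 0, -68.411, -14.817], TCP at [0.245, -0.575, 0.223] pointing down, gripper open.
Joint ranges: [-179.83, 179.83], [-69.29, 118.12], [-61.27, 80.66], [-181.25, 117.63], [-171.15, -9.14], [-177.46, 177.46]. Speed limits (degrees/s): [159.86, 159.86, 180, 180, 180, 180].

### API

Orientations are given as [roll, pitch, yaw] about the fixed x, y, z axes, in that order (R = Rz(yaw) Ry(pitch) Rx(roll)).
In Python, from workcell import env gives the robot as it stands. The module is installed in compiled form; this text tells all that it offers. Calls block until the motion is done:
- env.goto(position, orientation): joint-space move of the TCP to a pose.
- env.move_straight(position, rotation=None, rate=0.15, force_limit=None): straight line of the TCP; rotation=None keeps the orientation; rate is the mean speed in m/s. With force_limit (N) it stops when the force on the tool has changed by that much, and returns True; else False.
- env.set_joints(angles): joint-space move.
- env.gripper_to(opening, grasp_force=None): opening from 0.0 (shut) to 1.0 (fully open); grasp_force is the grip in N (None keeps the last); returns when the fingers have stopped.
- env.dwell(seconds).
- env.inverse_kinematics(position, orientation): joint angles nearest the present ones, or None.
- env.read_state(): the state.
- env.grab_frame(name): name is "side" or "top"; returns a dict with "image" (400x640x3 uint8, blue, green, red), "fx", "fy", "cx", "cy" (pixels), "position" and "orientation" of the camera in the world. Camera axes: x right, y up, looking along -z (the intrinsics and any distortion apply to the point x, -y, -z); pixel columns grow to the right and rows downward; lengths in m; the calibration is good to about 2 mm. A picture is of the moment at which its call begins. There is no depth.
A pose or a line that the arm cannot do raises env.Unreachable and nothing moves.
- env.close_job(): hands the job in; it is judged then, once.
Trained networks look in a picture, given as the dict that the camera call returned (one of the last four; its "shot" number tells which), for a name from the list of things; names that differ only in an ending like _2 or _b are one class to them, and where a whole thing is asked for, a point or a joint stands for the part that bears it (a point fixed in the world has none). Each returns a list of dicts, best first, with "score" (0 to 1); they miss things now and then, are a little off and sometimes report something else, mostly with a low value. They report only what shows in the picture. A call takes as long as a camera call.
- env.search_frame(picture, thing): "xyz" ([x, y, z] in m, in world coordinates, good to about 4 mm: the middle of the surface that is visible of it).
- env.trace(picture, thing): "mask" (400x640 bool, what is visible of it).
The state is a dict: "clock": time; "joint_positions": joint angles; "qvel": joint speeds; "joint_torque": joint torques, N m; "position": TCP position; "tool_rot": TCP orientation; "force": force on the tool from outside, world axes, zero at the start; "wrist_torque": the same for the moment, N m; "opening": opening from 0.0 (shut) to 1.0 (fully open); "finger_force": force on a finger pad.
Only numpy, scipy, OpenCV 4.12 (cv2) and the standard library are available. Lean on these libraries where they do the work, as an engineer would, in place of code of your own. Each camera call takes 0.05 s, during which the arm holds its last target. There are 200 camera calls.

### The job

The little wooden shelf on its levelling stand sits crooked: push the red bar knob at the stand's end fully down against its spring so that it engages the levelling foot, and, keeping it pressed, turn it until the spirit level's bubble rests centred between the two black lines. Finish still holding the knob pressed fully down with the bubble centred, so that I can tighten the lock nut underneath. Use only the knob: do not push on the shelf or what stands on it, and leave the mugs, glass and wooden spoon round about where they are.

Things in the scene. Friction and masses are not known exactly. Their poses are not given: they have to be found in the camera images.
- stand: levelling stand, fixed to the worktop: dark steel frame 150 (its x) x 360 (its y) x 12 mm; origin under its centre on the worktop, y along its length to the left, x away from the robot at yaw 0. A grey knob console, 86 x 78 mm, top at z = 34 mm, is at its left (+y) end, centred 135 mm from the origin; the shelf takes up the rest, hinged at the right end.
- knob: black skirt disc, 66 mm across, 8 mm thick, with a red bar grip on it, 58 mm long (knob's x), 16 mm wide (its y), 31 mm high. Origin at the centre of the skirt's underside, 46 mm above the worktop when up (skirt top 54 mm, bar top 85 mm); z up; its yaw is the bar's direction, unrelated to the shelf's level. Fingertips can straddle the bar and push down on the skirt.
- knob_grip (a point): on the knob's axis, halfway up the red bar (27 mm above the knob's origin, 73 mm above the worktop when up)
- press (a joint): how far the knob is pushed down, in m: 0 up, about 0.006 at its stop. Spring 2 N at the top, 5.5 N at the stop. Up, the knob turns freely with no effect; at the stop it engages the levelling screw (0.04 N m to turn) by friction that grows with the push: 10 to 20 N in all does. Let go, it springs up and the shelf stays as it was.
- bubble (a joint): bubble's place along its vial, in m: 0 centred, + to the left (+y of the stand, towards the knob); starts 9 to 24 mm right (negative). White, 14 mm long; the black lines are about 20 mm apart inside, so it lies between them within 3 mm either way. Turning the pressed knob clockwise seen from above moves it left by 20 mm per rad, anticlockwise right.
- vial_mid (a point): top of the green spirit level vial (80 mm long along the stand's y, in a yellow holder at the shelf's front edge), midway between its two black lines
- shelf: wooden tilting shelf 116 x 238 x 14 mm, top about 42 mm above the worktop, with the spirit level, a salt shaker and a glass fixed on it (the shaker's top, 132 mm above the worktop, is its highest point); origin on its hinge at the right end; it tilts about its x by at most 0.045 rad
- mug_1: white cup 62 x 85 x 51 mm, loose, to the left; origin under its centre
- mug_2: white cup 62 x 85 x 51 mm, loose, to the left; origin under its centre
- glass_2: clear glass 66 mm across, 82 mm high, loose, to the left; origin under its centre
- wooden_spoon_1: wooden spoon 340 x 51 x 15 mm, loose, to the right; origin under its centre

How it is judged (in metres and radians):
On the way, in this order (a step that is already met when the one before it is completed fails the run):
1. the knob is pushed down to its stop by the fingers (value of joint press above 0.005 m and contact force between the fingers and knob above 3 N), for 0.2 s.
2. with the knob still pressed, the bubble is centred (all of step 1 and value of joint bubble between -0.003 and 0.003 m), for 0.2 s.
At the end, for the whole second after the job is handed in: Through the last second the fingers hold the knob pushed down at least 5 of its 6 mm, with more than 3 N on it, and the bubble rests within 3 mm of the middle, between its lines (slower than 3 mm/s) (all of step 2 and velocity of joint bubble between -0.003 and 0.003 m/s); the arm keeps its last pose, push and grip.
It fails at once if the robot pushes on the shelf or what stands on it with more than 2 N (contact force between any of the arm, the fingers and shelf above 2 N).
It fails at once if a mug, the loose glass or the wooden spoon is shifted by more than 20 mm (distance of any of mug_1, mug_2, glass_2, wooden_spoon_1 from where it was at the start of the episode above 0.02 m).
It also fails if it takes over 38 s, if anything falls off the work surface, if the arm or the gripper's body presses on something with over 40 N, if the wrist force passes 120 N, or if a joint passes its speed limit or range.

## Working session

There is one attempt and no reset: what is moved stays moved. The work goes in short steps, each a Python script; the robot and the scene stay as the last script left them, time stands still between calls to the robot, and variables do not carry over. Pictures are saved under pics/ and viewed, at most 10 in all, crops included, and the job is handed in when it is done.

```bash
mkdir -p pics; python3 - <<'E'
from workcell import env
import cv2,numpy as np
print(env.read_state())
for n in("top","side"):
    f=env.grab_frame(n); cv2.imwrite(f"pics/{n}0.png",f["image"])
    print(n,{k:v for k,v in f.items() if k!="image"})
    for t in("knob","knob_grip","vial_mid","stand","shelf","bubble","mug_1","glass_2","wooden_spoon_1"):
        print(t,[(np.round(d["xyz"],4).tolist(),round(d["score"],2)) for d in env.search_frame(f,t)[:3]])
    m=env.trace(f,"knob")
    if m: np.save(f"pics/{n}_knob.npy",m[0]["mask"]); print(m[0]["score"],m[0]["mask"].sum())
E
```

```text
{'clock': 0.0, 'joint_positions': array([-5.21050120e+01,  2.20909704e+01,  3.79595743e-01, -2.70386490e-02,
       -6.84089141e+01, -1.48172294e+01]), 'qvel': array([-0.02170983,  0.04874725, -0.0390803 ,  0.05855453, -0.0502223 ,
        0.00271997]), 'joint_torque': array([ 3.28219257e-04, -3.90663171e+01,  1.87397611e+01,  4.21972409e+00,
        1.10269157e-02, -2.03938471e-04]), 'position': array([ 0.24477502, -0.57443412,  0.22146117]), 'tool_rot': array([ 1.79877285e+02, -6.47761953e-03, -1.56932210e+02]), 'force': array([-0.6887567 , -0.39187542,  0.08848147]), 'wrist_torque': array([ 0.01681137,  0.06380253, -0.02166441]), 'finger_force': 0.0, 'opening': 0.9969822366531329}
top {'fx': 516.2428208407914, 'fy': 516.2428208407914, 'cx': 320.86627948725766, 'cy': 193.1179083979987, 'position': array([-0.07070644, -0.18053238,  1.6863712 ]), 'orientation': array([ 19.49916875,  -0.23610698, -68.62326264]), 'shot': 1}
knob [([0.5549, 0.0294, 0.0514], 0.74)]
knob_grip [([0.5566, 0.0349, 0.0506], 0.84)]
vial_mid [([0.5214, -0.1582, 0.0348], 0.75)]
stand [([0.5246, -0.1258, 0.0385],
[... 351 characters left out ...]
02.1498990987124, 'fy': 502.1498990987124, 'cx': 321.58931548612594, 'cy': 207.4060403547772, 'position': array([-0.06357002, -1.20217611,  1.2030668 ]), 'orientation': array([ 50.51350912,   0.53111209, -24.10014513]), 'shot': 2}
knob [([0.5139, -0.2455, 0.0607], 0.32)]
knob_grip [([0.5385, 0.0336, 0.0711], 0.39)]
vial_mid [([0.5147, -0.2469, 0.0568], 0.66)]
stand [([0.5209, -0.2545, 0.0409], 0.97), ([0.3755, 0.3381, 0.0347], 0.22)]
shelf [([0.5155, -0.2447, 0.0588], 0.6)]
bubble []
mug_1 [([0.3727, 0.3391, 0.0378], 0.77), ([0.4594, 0.3501, 0.0344], 0.49), ([0.6095, -0.3812, 0.0115], 0.49)]
glass_2 [([0.4611, 0.3483, 0.0334], 0.43)]
wooden_spoon_1 [([0.6131, -0.3774, 0.0071], 0.72)]
0.39 61
```

```bash
python3 - <<'E'
import cv2
a=cv2.imread("pics/top0.png");print(a.shape)
b=cv2.imread("pics/side0.png")
cv2.imwrite("pics/side0b.png",b)
c=a[100:300,150:450] 
cv2.imwrite("pics/top0c.png",cv2.resize(a,(800,500),interpolation=cv2.INTER_CUBIC))
E
```

```text
(400, 640, 3)
```

View pics/top0.png

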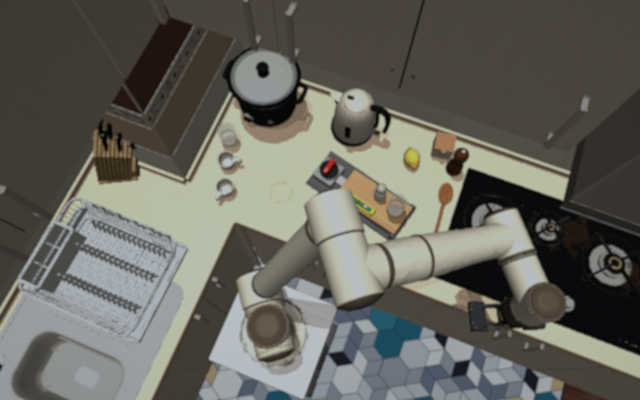

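View pics/side0.png

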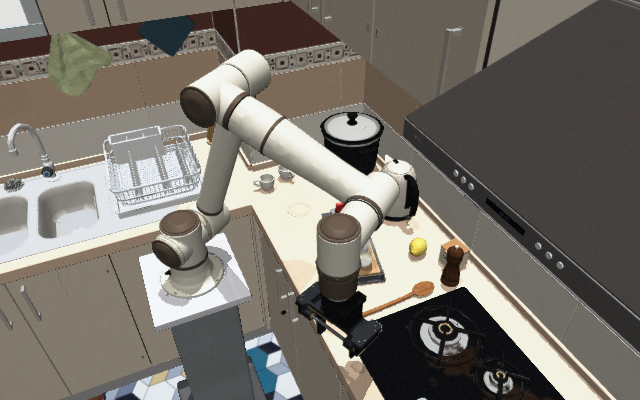

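The top view shows the red knob at about (329,167), the vial at about (360,203) and the shaker at about (380,188). The mugs and glass are at (225,135–190), well clear. The side view's knob is hidden by the arm. Next I'll measure the bar yaw and bubble, then go above the knob.

```bash
cat > h.py <<'E'
from workcell import env
import cv2,numpy as np
from scipy.spatial.transform import Rotation as R
def unproj(f,uv,z):
    uv=np.atleast_2d(np.asarray(uv,float))
    d=np.c_[(uv[:,0]-f["cx"])/f["fx"],-(uv[:,1]-f["cy"])/f["fy"],-np.ones(len(uv))]
    d=R.from_euler("xyz",f["orientation"],degrees=True).apply(d); p=np.asarray(f["position"])
    return p+d*((z-p[2])/d[:,2])[:,None]
def proj(f,P):
    q=R.from_euler("xyz",f["orientation"],degrees=True).inv().apply(np.atleast_2d(P)-f["position"])
    return np.c_[f["cx"]+f["fx"]*q[:,0]/-q[:,2],f["cy"]-f["fy"]*q[:,1]/-q[:,2]]
def red(f,z=.085):
    hsv=cv2.cvtColor(f["image"],cv2.COLOR_BGR2HSV);H,S,V=cv2.split(hsv)
    m=((H<8)|(H>172))&(S>150)&(V>90)
    c=proj(f,[.555,.03,.07])[0]; vv,uu=np.nonzero(m); k=np.hypot(uu-c[0],vv-c[1])<25
    P=unproj(f,np.c_[uu[k],vv[k]],z)[:,:2]; mu=P.mean(0); w,v=np.linalg.eigh(np.cov((P-mu).T))
    return mu,np.degrees(np.arctan2(v[1,1],v[0,1]))%180,k.sum(),np.sqrt(w)
E
python3 - <<'E'
from h import *
f=env.grab_frame("top"); print(red(f))
for n,uv in dict(shaker=(380,184)).items(): print(n,unproj(f,uv,.132))
g=f["image"][140:240,290:420]; cv2.imwrite("pics/crop1.png",cv2.resize(g,None,fx=6,fy=5.99,interpolation=cv2.INTER_CUBIC))
E
```

```text
(array([0.56477765, 0.03034117]), np.float64(169.76497058700377), np.int64(67), array([0.00570455, 0.01366168]))
shaker [[ 0.5427138  -0.15151912  0.132     ]]
```

View pics/crop1.png

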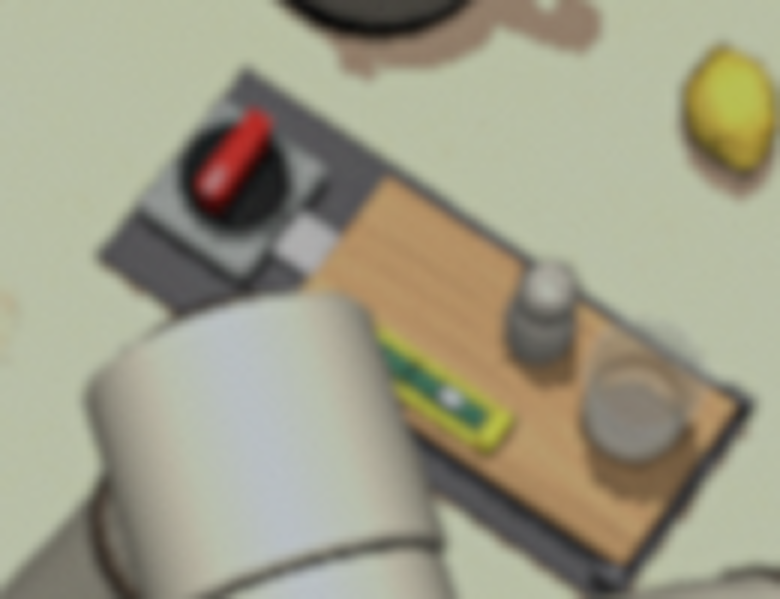

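The skirt centre is at crop (236,178), i.e. pixel (329.3,169.7). The bubble is at crop (451,398), towards the right end of the vial. The arm hides the vial's left part. I'll go above the knob now and measure from there.

```bash
python3 - <<'E'
from h import *
f=env.grab_frame("top")
c=unproj(f,(290+236/6,140+178/6),.054)[0]; print("skirt",c)
e=unproj(f,[(290+245/6,140+70/6),(290+748/6,140+400/6)],.012); d=e[0]-e[1]; print("stand",e,np.linalg.norm(d),"y dir",np.degrees(np.arctan2(d[1],d[0])))
print("bar ends",unproj(f,[(290+212/6,140+185/6),(290+260/6,140+118/6)],.085))
yaw=169.8-180
for y in(yaw,yaw-70): print(env.inverse_kinematics([c[0],c[1],.09],[180,0,y]))
env.goto([c[0],c[1],.22],[180,0,yaw])
s=env.read_state();print(s["clock"],s["position"],s["tool_rot"],s["joint_positions"],s["force"])
for n in("top","side"):
    f=env.grab_frame(n); p=proj(f,[.52,-.06,.05])[0].astype(int); print(n,p)
    x0,y0=p[0]-65,p[1]-50; g=f["image"][y0:y0+100,x0:x0+130]
    cv2.imwrite(f"pics/{n}2.png",cv2.resize(g,None,fx=6,fy=6,interpolation=cv2.INTER_CUBIC)); print(x0,y0)
E
```

```text
skirt [0.55955935 0.02794549 0.054     ]
stand [[ 0.64186553  0.05306916  0.012     ]
 [ 0.55534283 -0.28655838  0.012     ]] 0.35047545133006686 y dir 75.70748839120863
bar ends [[0.53877335 0.03491647 0.085     ]
 [0.58641428 0.02449955 0.085     ]]
[ 1.94314688e+01  2.33587814e+01 -1.87325969e+01  2.54444375e-14
 -4.79086217e+01  6.03685312e+01]
[ 19.43146876  23.35878142 -18.73259686   0.         -47.90862172
  -9.63146876]
3.6167 [0.55958022 0.02721061 0.21996782] [ 1.79992442e+02  5.37048594e-03 -1.02767731e+01] [ 1.93590002e+01  1.58620967e+01 -9.03462684e+00  4.31436247e-03
 -6.51116818e+01  6.03624111e+01] [-0.33419235  0.4834264   0.4688273 ]
top [349 189]
284 139
side [344 229]
279 179
```

View pics/top2.png

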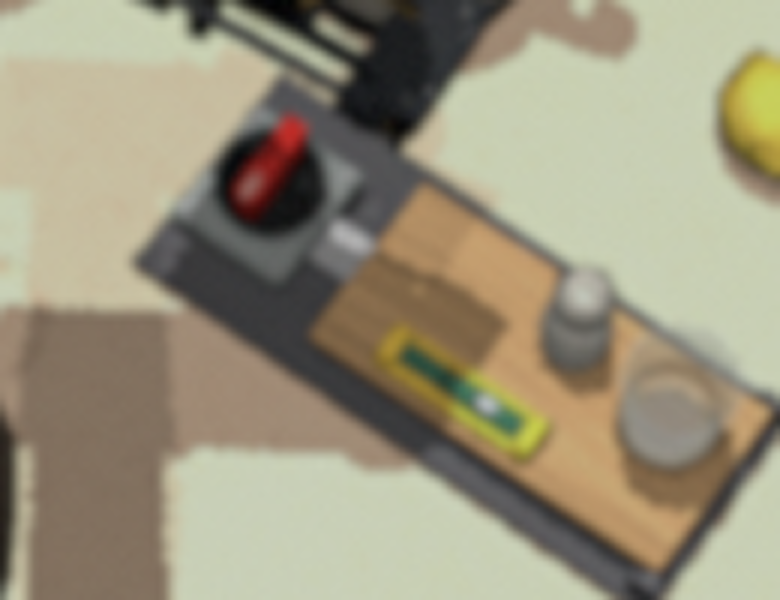

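View pics/side2.png

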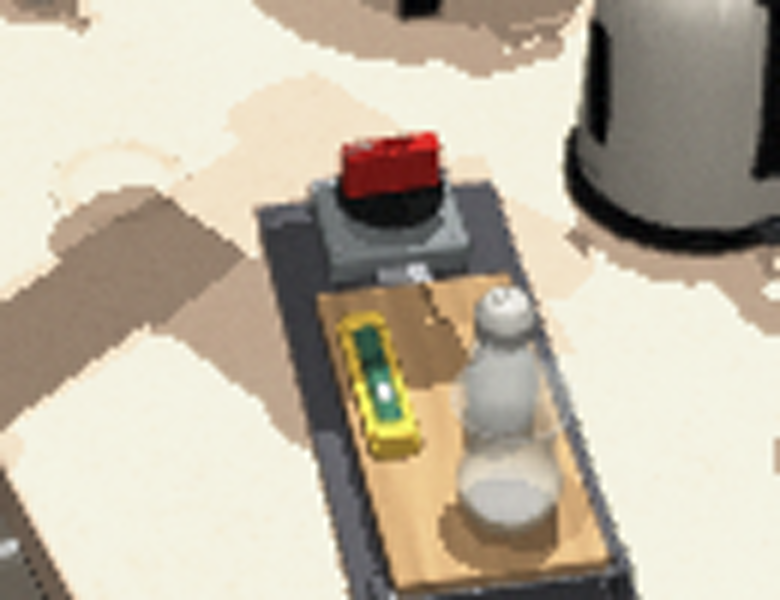

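Both views are clear. In the top crop the bubble is at (487,403) and the vial runs (397,345)–(527,438), so the offset is about −14 mm and the turn about 40° clockwise. Next I'll check the knob centre in the side view, then straddle and press.

```bash
python3 - <<'E'
from h import *
fs=env.grab_frame("side"); ft=env.grab_frame("top")
a=unproj(fs,(279+390/6,179+196/6),.054)[0]; b=unproj(ft,(284+271/6,139+184/6),.054)[0]
e=unproj(fs,[(279+342/6,179+143/6),(279+438/6,179+133/6)],.085)
print("skirt side/top",a,b); print("bar side",e,np.degrees(np.arctan2(*(e[0]-e[1])[1::-1])))
c=(a+b)/2
env.gripper_to(.42,10)
env.move_straight([c[0],c[1],.10],rate=.15)
hit=env.move_straight([c[0],c[1],.060],rate=.05,force_limit=6)
s=env.read_state();print(hit,s["position"],s["force"],s["opening"])
if not hit:
    env.gripper_to(0,10)
    s=env.read_state();print(s["clock"],s["position"],s["force"],s["opening"],s["finger_force"])
for n in("top","side"):
    f=env.grab_frame(n); p=proj(f,[.56,.03,.05])[0].astype(int)
    g=f["image"][p[1]-60:p[1]+40,p[0]-65:p[0]+65]; cv2.imwrite(f"pics/{n}3.png",g)
cv2.imwrite("pics/both3.png",cv2.resize(np.hstack([cv2.imread("pics/top3.png"),cv2.imread("pics/side3.png")]),None,fx=3,fy=3,interpolation=cv2.INTER_CUBIC))
E
```

```text
skirt side/top [0.55891122 0.02009701 0.054     ] [0.55935132 0.02847435 0.054     ]
bar side [[0.53780733 0.04268244 0.085     ]
 [0.59343359 0.02739627 0.085     ]] 164.63433307912604
False [0.55938091 0.02432039 0.06020293] [0.67396291 1.1209985  0.82253135] 0.4200889741811488
7.3833 [0.56069315 0.03001203 0.06045887] [-2.459697   21.14899593 -0.7415993 ] 0.2363436063402949 10.000329315662384
```

View pics/both3.png

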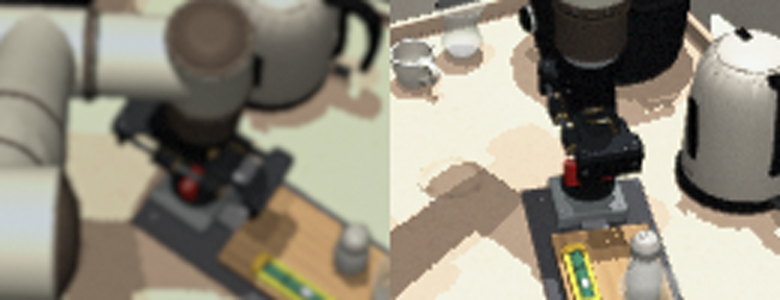

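The fingers straddle the bar, but 21 N of lateral force shows the knob lies further +y than commanded. I'll recentre and regrip.

```bash
python3 - <<'E'
from h import *
def show(t):
    s=env.read_state();print(t,round(s["clock"],2),s["position"].round(4),s["tool_rot"].round(1),s["force"].round(1),round(s["opening"],3),round(s["finger_force"],1))
for y in(.030,.033,.036):
    env.move_straight([.561,y,.060],rate=.03); show(y)
    if env.read_state()["force"][1]<4: break
env.gripper_to(.42,10); show("open"); env.gripper_to(0,10); show("shut")
E
```

```text
0.03 7.83 [0.5612 0.0331 0.0604] [-1.798e+02 -1.000e-01 -1.020e+01] [-3.3 10.8  1.7] 0.186 10.0
0.033 8.08 [0.5611 0.0336 0.0603] [-179.9   -0.   -10.2] [-2.2  4.7  1.5] 0.187 10.0
0.036 8.33 [0.5609 0.0341 0.0603] [179.9   0.  -10.2] [ 0.2 -5.9  2. ] 0.179 10.0
open 9.02 [0.561  0.0361 0.06  ] [180.    0.  -10.2] [-0.1  0.6  0.1] 0.423 0.0
shut 9.53 [0.5605 0.0343 0.06  ] [ 1.798e+02  1.000e-01 -1.020e+01] [ 0.2 -6.5  1. ] 0.183 10.0
```

```bash
cat >> h.py <<'E'
def show(t):
    s=env.read_state();print(t,round(s["clock"],2),s["position"].round(4),s["tool_rot"].round(1),s["force"].round(1),round(s["opening"],3),round(s["finger_force"],1))
def press(xy,z,target=15):
    for _ in range(12):
        env.move_straight([xy[0],xy[1],z],rate=.03)
        F=env.read_state()["force"][2]
        if F>target-2: break
        z-=.0007
    return z
def crop(name):
    G=[]
    for n in("top","side"):
        f=env.grab_frame(n); p=proj(f,[.507,-.12,.055])[0].astype(int)
        G.append(cv2.resize(f["image"][p[1]-32:p[1]+32,p[0]-32:p[0]+32],(400,400),interpolation=cv2.INTER_CUBIC)); print(n,p)
    cv2.imwrite(name,np.hstack(G))
E
python3 - <<'E'
from h import *
env.move_straight([.5605,.0343,.056],rate=.03); show("pre")
z=press((.5605,.0343),.049); show(z)
f=env.grab_frame("top"); print(env.search_frame(f,"vial_mid"))
crop("pics/v1.png")
E
```

```text
pre 9.82 [0.5606 0.034  0.0564] [180.   -0.  -10.2] [-0.1 -2.3  3.7] 0.182 10.0
0.0476 10.7 [0.5615 0.0339 0.0498] [ 1.80e+02 -1.00e-01 -1.01e+01] [-3.3 -3.9 13. ] 0.188 10.0
[{'xyz': [0.5178, -0.1495, 0.0385], 'score': 0.88}]
top [364 198]
side [348 240]
```

View pics/v1.png

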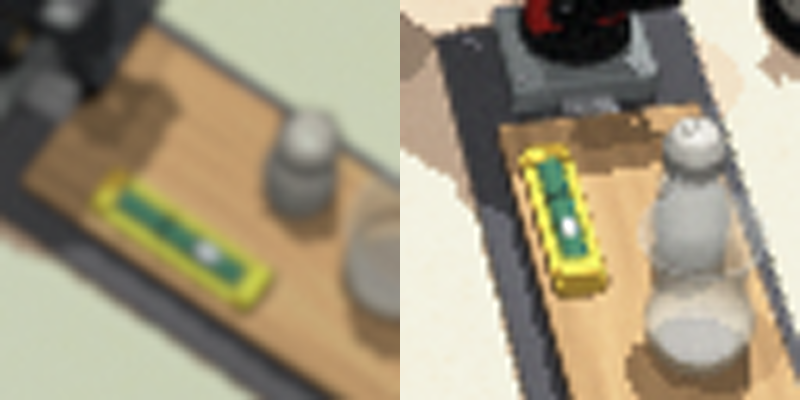

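The fingers are down on the skirt with 13 N. The bubble is still right of centre, at (207,250) in the top crop and (570,227) in the side crop. Next I'll press slightly harder, automate the bubble measurement, and turn in steps.

```bash
cat >> h.py <<'E'
def bubble(f):
    "bubble offset (m, + left) from holder centre"
    p=proj(f,[.507,-.12,.055])[0].astype(int); u0,v0=p-32; g=f["image"][v0:v0+64,u0:u0+64]
    H,S,V=cv2.split(cv2.cvtColor(g,cv2.COLOR_BGR2HSV))
    y=((H>20)&(H<36)&(S>150)&(V>100)).astype(np.uint8)
    n,l,st,_=cv2.connectedComponentsWithStats(y,connectivity=8); k=1+np.argmax(st[1:,4])
    pts=np.argwhere(l==k)[:,::-1].astype(np.float32)
    box=cv2.boxPoints(cv2.minAreaRect(pts)); c=box.mean(0)
    hull=np.zeros_like(y); cv2.fillConvexPoly(hull,(c+(box-c)*[.9,.9]).astype(int),1)
    w=np.clip(120.-S,0,None)*(V>120)*hull
    w[l==k]=0
    vv,uu=np.nonzero(w>0); ww=w[vv,uu]
    if ww.sum()==0: return None
    b=np.average(np.c_[uu,vv],axis=0,weights=ww)
    P=unproj(f,np.array([c,b])+[u0,v0],.055); Q=unproj(f,box+[u0,v0],.055)
    L=sorted([np.linalg.norm(Q[0]-Q[1]),np.linalg.norm(Q[1]-Q[2])])
    a=np.radians(75.7); return float((P[1]-P[0])[:2]@[np.cos(a),np.sin(a)]),np.round(L,3),len(ww)
def turn(xy,z,y0,y1,step=4):
    for y in np.linspace(y0,y1,max(2,int(np.ceil(abs(y1-y0)/step))+1))[1:]:
        q=env.inverse_kinematics([xy[0],xy[1],z],[180,0,y]); env.set_joints(q)
def meas():
    for n in("top","side"): print(n,bubble(env.grab_frame(n)))
E
python3 - <<'E'
from h import *
meas()
env.move_straight([.5600,.0345,.0465],rate=.03); show("press"); 
turn((.56,.0345),.0465,-10.2,-20.2,5); show("turned"); meas()
E
```

```text
top None
side None
press 11.25 [0.5615 0.0339 0.049 ] [180.   -0.2 -10.1] [-2.1 -4.2 13.8] 0.181 10.0
turned 11.75 [0.5615 0.0342 0.049 ] [-180.    -0.2  -20.1] [-1.3 -5.6 13.5] 0.178 10.0
top (0.006936729885629499, array([0.009, 0.022]), 2)
side (0.006190736504666436, array([0.025, 0.03 ]), 5)
```

```bash
python3 - <<'E'
from h import *
env.move_straight([.5600,.0345,.0452],rate=.03,rotation=[180,0,-20.2]); show("press"); 
for n,(a,b) in dict(top=((100,190),(268,290)),side=((145,150),(182,290))).items():
    f=env.grab_frame(n); p=proj(f,[.507,-.12,.055])[0].astype(int)-32
    a=np.array(a)/6.25+p;b=np.array(b)/6.25+p
    t=np.linspace(0,1,34)[:,None]; uv=(a+(b-a)*t).astype(np.float32)
    hsv=cv2.cvtColor(f["image"],cv2.COLOR_BGR2HSV)
    print(n,a,b); print([tuple(map(int,hsv[int(round(v)),int(round(u))])) for u,v in uv])
    m=proj(f,[.5178,-.1495,.0385]);print(m)
E
```

```text
press 12.1 [0.5617 0.0341 0.048 ] [-180.    -0.2  -20.1] [-1.7 -4.2 15.6] 0.178 13.0
top [348.  196.4] [374.88 212.4 ]
[(26, 159, 173), (29, 155, 186), (31, 138, 164), (32, 127, 141), (49, 82, 121), (57, 77, 119), (73, 99, 116), (67, 86, 118), (74, 104, 118), (57, 79, 122), (72, 95, 115), (69, 87, 103), (75, 105, 104), (73, 101, 114), (73, 101, 114), (69, 92, 116), (73, 91, 121), (72, 37, 139), (82, 16, 171), (71, 18, 153), (84, 15, 172), (74, 40, 139), (74, 65, 129), (75, 107, 117), (72, 100, 122), (75, 106, 115), (73, 97, 118), (47, 88, 130), (32, 141, 175), (32, 155, 199), (31, 157, 202), (30, 158, 186), (23, 136, 152), (18, 113, 167)]
[[373.89725696 199.95295235]]
side [339.2 232. ] [345.12 254.4 ]
[(30, 142, 240), (54, 88, 145), (56, 83, 144), (74, 109, 148), (75, 110, 148), (75, 110, 148), (74, 108, 149), (75, 109, 147), (74, 109, 147), (75, 110, 123), (73, 109, 147), (73, 109, 147), (75, 110, 146), (75, 84, 157), (90, 16, 233), (90, 16, 233), (75, 4, 244), (39, 8, 229), (39, 8, 229), (74, 111, 149), (74, 110, 149), (74, 110, 149), (75, 110, 146), (70, 98, 143), (66, 84, 155), (30, 154, 209), (30, 143, 243), (30, 143, 243), (26, 161, 238), (22, 180, 150), (22, 180, 150), (22, 180, 147), (21, 159, 156), (21, 159, 156)]
[[355.26489682 248.43546165]]
```

```bash
cat >> h.py <<'E'
def bubble(f):
    "bubble offset (m, + left) from the middle of the green vial (80 mm long)"
    A,B=((100,190),(268,290)) if f["position"][1]>-.6 else ((145,150),(182,290))
    p0=proj(f,[.507,-.12,.055])[0].astype(int)-32
    A=np.array(A)/6.25+p0;B=np.array(B)/6.25+p0; n=300
    t=np.linspace(0,1,n)[:,None]; uv=A+(B-A)*t; o=np.array([-(B-A)[1],(B-A)[0]])/np.linalg.norm(B-A)
    im=f["image"].astype(np.float32)
    prof=np.mean([cv2.remap(im,(uv[:,:1]+o[0]*k).astype(np.float32),(uv[:,1:]+o[1]*k).astype(np.float32),cv2.INTER_LINEAR)[:,0] for k in(-.5,0,.5)],0)
    hsv=cv2.cvtColor((prof[None]/255).astype(np.float32),cv2.COLOR_BGR2HSV)[0]
    H,S=hsv[:,0],hsv[:,1]*255
    bub=S<60; vial=(H>85)|bub; i=np.nonzero(vial)[0]; j=np.nonzero(bub)[0]
    L=i[-1]-i[0]+1
    return round(-(j.mean()-(i[0]+i[-1])/2)/L*80,2),"len px",round(L/n*np.linalg.norm(B-A),1),"bub mm",round(len(j)/L*80,1)
E
python3 - <<'E'
from h import *
meas(); turn((.56,.0345),.0452,-20.2,-32.2); show("turned"); meas()
E
```

```text
top (np.float64(-13.71), 'len px', np.float64(22.2), 'bub mm', np.float64(18.0))
side (np.float64(-12.76), 'len px', np.float64(16.2), 'bub mm', np.float64(15.6))
turned 13.3 [0.5618 0.0345 0.048 ] [-179.9   -0.2  -32.1] [-2.5 -3.5 14.1] 0.184 13.0
top (np.float64(-9.2), 'len px', np.float64(22.2), 'bub mm', np.float64(18.8))
side (np.float64(-8.15), 'len px', np.float64(16.3), 'bub mm', np.float64(15.9))
```

Engaged: 12° moved the bubble about 4.5 mm, as expected. About 25° remains.

```bash
python3 - <<'E'
from h import *
turn((.56,.0345),.0452,-32.2,-57.2); show("turned"); meas(); meas()
f=env.grab_frame("side")
crop("pics/v2.png"); i=cv2.imread("pics/v2.png")
E
```

```text
turned 15.15 [0.5623 0.0349 0.048 ] [-179.7   -0.2  -57.1] [-1.3 -1.6 14.5] 0.182 12.9
top (np.float64(0.95), 'len px', np.float64(22.0), 'bub mm', np.float64(20.5))
side (np.float64(1.69), 'len px', np.float64(16.5), 'bub mm', np.float64(18.0))
top (np.float64(0.76), 'len px', np.float64(22.0), 'bub mm', np.float64(20.9))
side (np.float64(1.69), 'len px', np.float64(16.5), 'bub mm', np.float64(18.0))
top [364 198]
side [348 240]
```

View pics/v2.png

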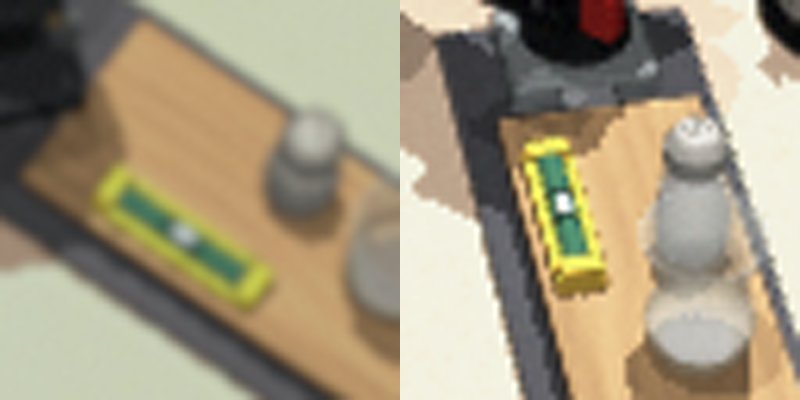

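The bubble looks centred, at top crop (184,233) against a vial middle of about (185,234). I'll check it against the black lines with brightness profiles.

```bash
python3 - <<'E'
from h import *
for n,(A,B) in dict(top=((122,191),(248,276)),side=((549,154),(577,250))).items():
    f=env.grab_frame(n); p=proj(f,[.507,-.12,.055])[0].astype(int)-32
    A=np.array(A)%400/6.25+p;B=np.array(B)%400/6.25+p
    t=np.linspace(0,1,41); uv=(A+(B-A)*t[:,None]).astype(np.float32)
    pr=cv2.remap(f["image"].astype(np.float32),uv[:,:1],uv[:,1:],cv2.INTER_LINEAR)[:,0]
    print(n,"R:",pr[:,2].astype(int).tolist(),"G:",pr[:,1].astype(int).tolist())
show("")
E
```

```text
top R: [111, 84, 78, 73, 72, 73, 76, 75, 78, 76, 74, 73, 76, 74, 91, 112, 135, 155, 166, 175, 163, 151, 129, 103, 85, 73, 76, 76, 77, 79, 78, 76, 79, 78, 77, 80, 89, 106, 138, 165, 185] G: [134, 121, 119, 119, 119, 120, 121, 122, 122, 121, 119, 116, 113, 108, 118, 133, 151, 166, 176, 183, 173, 163, 146, 127, 117, 112, 117, 120, 121, 122, 122, 121, 122, 122, 122, 122, 123, 130, 150, 171, 189]
side R: [113, 85, 85, 84, 84, 83, 83, 83, 83, 82, 83, 83, 81, 79, 82, 135, 189, 225, 233, 241, 233, 223, 199, 137, 80, 64, 73, 83, 84, 84, 84, 83, 83, 82, 81, 81, 82, 83, 89, 101, 113] G: [159, 149, 149, 148, 148, 147, 147, 147, 146, 146, 146, 145, 134, 118, 105, 153, 203, 235, 240, 245, 238, 229, 210, 161, 114, 108, 127, 147, 148, 147, 147, 146, 145, 145, 145, 146, 146, 146, 146, 146, 148]
 15.6 [0.5623 0.035  0.0481] [-179.7   -0.2  -57.1] [-1.3 -1.8 14.6] 0.184 12.9
```

Bubble 18.9–19.1 against line middle 19.0–19.3 (about 2 mm per sample): centred within 0.5 mm. The push is steady at 14.6 N.

```bash
python3 - <<'E'
from h import *
env.dwell(.3); show("final"); print(env.close_job())
E
```

```text
final 15.9 [0.5624 0.0349 0.0481] [-179.7   -0.2  -57.1] [-1.6 -1.3 13.6] 0.184 12.9
the job is handed in; nothing more can be done
None
```

The job is handed in at 15.9 s: the arm is holding the knob pressed down with about 14 N, and in both camera views the bubble sits within about 0.5 mm of the middle of the two black lines.

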